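# Unscrew the ceiling fan's knurled locking ring by two turns

### The job

Loosen the knurled locking ring of the ceiling-fan motor on the bench: roll a fingertip along the outside of its rim, anticlockwise seen from above, until the line engraved on the ring has come round to the fixed pointer for the second time (it starts a little past the pointer), and leave it lined up there. Only touch the ring, without gripping or lifting anything, and leave the fan and everything else on the bench standing where it is.

Things in the scene. Friction and masses are not known exactly. Their poses are not given: they have to be found in the camera images.
- fan: White ceiling-fan motor, about 3 kg, loose on the bench; origin at the centre of its underside, z up. Flange radius 92 mm up to 34 mm height, then a cone: radius 60 mm at 34 mm, 42 at 65, 38 at 95. Above the ring a neck of radius 22 mm to 125 mm and a rod of radius 11 mm to 142 mm. A brass fin on the neck along +x is the fixed pointer. Pushed with over about 10 N at the ring it may slide.
- ring_top (a point): Centre of the top face of the aluminium locking ring, on its upright axis, 115 mm above the bench. A flat disc 100 mm across its ridges, 18 mm thick (97 to 115 mm above the bench); rim with 36 upright rounded ridges 8 mm apart, 2.5 mm deep. Beneath it the fan is narrower (radius 38 mm).
- lock_ring (a joint): Angle of the ring, rad: 0 = done up, line at the pointer; grows as it is loosened (anticlockwise from above), 6.283 a turn; starts at 0.35 to 1.5, turns freely to 18. At 12.566 the line is at the pointer for the second time. The ring does not rise; friction holds it where it is left; about 1 N along the rim turns it.
- ring_line (a point): Outer end of the dark radial line engraved in the ring's top face (line 16 mm long, 4 mm wide, ends 46.5 mm from the axis); it goes round with the ring.
- pointer (a point): Tip of the fixed pointer, a brass fin 6 mm wide on the fan's neck, 30 mm from the axis, 126 mm above the bench; the line is lined up when it lies on the same ray from the axis.
- pliers: Bystander, loose: pliers with orange handles, about 135 mm long and 60 mm wide, 14 mm high, lying near the fan.
- screwdriver: Bystander, loose: screwdriver 180 mm long lying near the fan.
- capacitor: Bystander, loose: upright white capacitor, radius 20 mm, 61 mm high, origin at the centre of its underside.
- tape: Bystander, loose: roll of black tape lying flat, radius 42 mm, 20 mm high.
- canopy: Bystander, loose: white conical fan canopy, radius 55 mm, 60 mm high.
- plug: Bystander, loose: white plug with brass pins up, 48 mm square, 52 mm high.
Things that resemble listed ones, but are neither listed nor needed, are in the scene too. Of the things like the fan, leave any that is pink; of the rest the smaller one is meant.

How it is judged:
On the way:
1. the ring's line has come round to the pointer for the first time (one turn) (value of joint lock_ring above 6.2 rad), for 0.1 s.
At the end, for the whole second after the job is handed in: The ring rests two full turns from done up, its line within 0.3 rad (17 degrees) of the pointer; the fan stands upright within 20 mm of where it was, and each loose bystander within 30 mm (value of joint lock_ring between 12.266 and 12.866 rad and distance of fan from where it was at the start of the episode below 0.02 m and angle between fan's own z axis and vertical below 0.05 rad and linear speed of fan below 0.01 m/s and velocity of joint lock_ring between -0.05 and 0.05 rad/s and distance of each of pliers, screwdriver, capacitor, tape, canopy, plug from where it was at the start of the episode below 0.03 m); the robot touches nothing.
It fails at once if the fan or its ring is gripped or rammed (over 40 N from the fingers), or a bystander is gripped or pressed (over 5 N) (contact force between the fingers and fan above 40 N or contact force between the fingers and pliers above 5 N or contact force between the fingers and screwdriver above 5 N or contact force between the fingers and capacitor above 5 N or contact force between the fingers and tape above 5 N or contact force between the fingers and canopy above 5 N or contact force between the fingers and plug above 5 N).
It fails at once if the fan is shifted by more than 20 mm, lifted or tipped (distance of fan from where it was at the start of the episode above 0.02 m or height (world z) of fan above 0.01 m or angle between fan's own z axis and vertical above 0.12 rad).
It fails at once if a bystander is lifted or shifted by more than 30 mm (distance of any of pliers, screwdriver, capacitor, tape, canopy, plug from where it was at the start of the episode above 0.03 m).
It also fails if it takes over 69 s, if anything falls off the work surface, if the arm or the gripper's body presses on something with over 40 N, if the wrist force passes 120 N, or if a joint passes its speed limit or range.

### The arm

A 6-joint arm with a two-finger parallel gripper is mounted at the origin on the work surface. World frame = base frame: x ahead of the robot, y to its left, z up, the work surface at z = 0. Lengths are in m, angles in rad, forces in N, time in s.
With the tool pointing down it reaches from about 0.325 to 0.9 m from the base axis. Payload 6.1 kg.
Tool frame: the origin (TCP) lies midway between the tips of the shut fingers; the grasp point (between the pads) lies 19 mm behind it; z points along the fingers, y is the line along which they close (so a half turn about z gives the same grasp; the last joint's range is limited). The gripper opens to 85 mm and grips with 20 to 120 N. Pads are 22 mm wide; open, the fingers measure 114 mm over their backs; the gripper's body (76 mm by 85 mm) begins 54 mm behind the grasp point. The pads swing forward as they close: fully open they stand 13 mm farther back than shut.
Start: joints at [1.075, 0.22, 1.526, -0, 1.395, -0.126], TCP at [0.226, 0.583, 0.231] pointing down, gripper open.
Joint ranges: [-2.98, 2.98], [-0.91, 2.08], [0.09, 2.57], [-1.24, 4.39], [0.2, 2.65], [-2.68, 2.68]. Speed limits (rad/s): [2.57, 2.57, 3.01, 3.14, 3.14, 3.14].

### API

Orientations are given as [roll, pitch, yaw] about the fixed x, y, z axes, in that order (R = Rz(yaw) Ry(pitch) Rx(roll)).
In Python, from plant import movep, move_l, set_joints, gripper_to, hold, inverse_kinematics, observe, get_image, get_calibration, Unreachable, job_done gives the robot as it stands. Calls block until the motion is done:
- movep(position, orientation): joint-space move of the TCP to a pose.
- move_l(position, feed=0.15, rotation=None, max_force=None): straight line of the TCP; rotation=None keeps the orientation; feed is the mean speed in m/s. With max_force (N) it stops when the force on the tool has changed by that much, and returns True; else False.
- set_joints(angles): joint-space move.
- gripper_to(opening, f_grip=None): finger opening in m; f_grip is the grip in N (None keeps the last); returns when the fingers have stopped.
- hold(seconds).
- inverse_kinematics(position, orientation): joint angles nearest the present ones, or None.
- observe(): the state.
- get_image(name): name is "scene" or "top"; returns (picture, depth): 420x560x3 uint8, red, green, blue; 420x560 float32, m along the optical axis (not along the pixel's ray), 0 where there is no reading.
- get_calibration(name): a dict with "intrinsics" (3x3 intrinsics, pixels), "world_from_camera" (4x4, takes a point from camera to world coordinates). Camera axes: x right, y down, z forward; pixel columns grow to the right and rows downward; lengths in m; the calibration is good to about 2 mm. A picture is of the moment at which its call begins. get_calibration takes no time and is no camera call.
A pose or a line that the arm cannot do raises Unreachable and nothing moves.
- job_done(): hands the job in; it is judged then, once.
The state is a dict: "time_s": time; "q": joint angles; "joint_velocities": joint speeds; "joint_torque": joint torques, N m; "eef_pos": TCP position; "tcp_rot": TCP orientation; "ft_force": force on the tool from outside, world axes, zero at the start; "torque": the same for the moment, N m; "opening": finger opening in m; "grasp_force": force on a finger pad.
Only numpy, scipy, OpenCV 4.12 (cv2) and the standard library are available. Lean on these libraries where they do the work, as an engineer would, in place of code of your own. Each camera call takes 0.05 s, during which the arm holds its last target. There are 200 camera calls.

## Working session

There is one attempt and no reset: what is moved stays moved. The work goes in short steps, each a Python script; the robot and the scene stay as the last script left them, time stands still between calls to the robot, and variables do not carry over. Pictures are saved under pics/ and viewed, at most 10 in all, crops included, and the job is handed in when it is done.

```bash
mkdir -p pics; ls
python3 - <<'E'
from plant import *
import cv2,numpy as np
for n in("top","scene"):
    p,d=get_image(n); cv2.imwrite(f"pics/{n}0.png",p[:,:,::-1]); np.save(f"{n}0.npy",d); c=get_calibration(n); print(n,np.round(c["intrinsics"],1).tolist(),np.round(c["world_from_camera"],3).tolist())
print(observe()["time_s"],observe()["tcp_rot"])
E
```

```text
pics
top [[518.6, 0.0, 265.3], [0.0, 518.6, 213.3], [0.0, 0.0, 1.0]] [[-0.01, -0.987, 0.163, 0.31], [-1.0, 0.014, 0.024, -0.006], [-0.026, -0.163, -0.986, 1.46], [0.0, 0.0, 0.0, 1.0]]
scene [[407.4, 0.0, 274.2], [0.0, 407.4, 213.3], [0.0, 0.0, 1.0]] [[0.705, 0.392, -0.591, 1.102], [0.709, -0.392, 0.586, -0.525], [-0.002, -0.832, -0.555, 0.612], [0.0, 0.0, 0.0, 1.0]]
0.1 [-3.13988222e+00 -1.95780614e-04  2.77173581e+00]
```

View pics/top0.png

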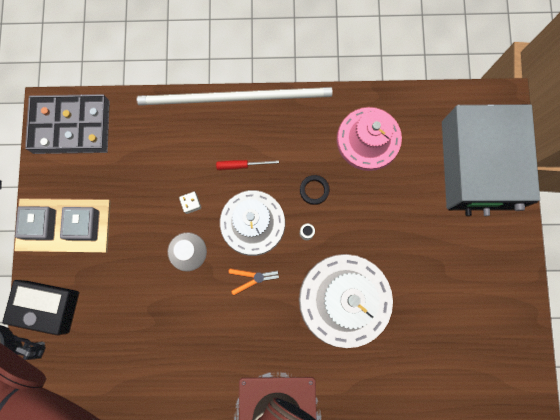

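View pics/scene0.png

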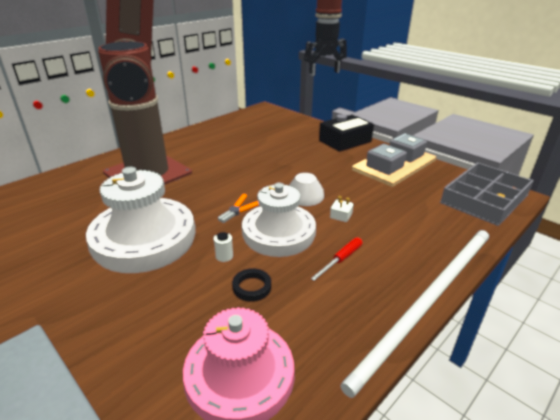

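Three fan-like things in the top view: a pink one (370,137), a large white one (347,300) and a small white one (252,222). Pink is excluded and the smaller white one is meant, so the target is (252,222). I'll confirm it in a crop and measure.

```bash
cat > h.py <<'E'
import numpy as np,cv2
from plant import *
def world(n,d):
    c=get_calibration(n);K=c["intrinsics"];T=np.array(c["world_from_camera"])
    v,u=np.mgrid[:d.shape[0],:d.shape[1]]
    P=np.stack([(u-K[0][2])*d/K[0][0],(v-K[1][2])*d/K[1][1],d],-1)
    return P@T[:3,:3].T+T[:3,3]
def pix(n,p):
    c=get_calibration(n);K=np.array(c["intrinsics"]);T=np.linalg.inv(c["world_from_camera"])
    q=T[:3,:3]@np.array(p)+T[:3,3];q=K@q;return q[:2]/q[2]
E
python3 - <<'E'
from h import *
d=np.load("top0.npy");W=world("top",d);im=cv2.imread("pics/top0.png")
def circ(m):
    ys,xs=np.nonzero(m);c=cv2.minEnclosingCircle(W[m][:,:2].astype(np.float32));return np.round(c[0],4),round(c[1],4),W[m].mean(0).round(4),m.sum()
r=np.zeros(d.shape,bool);r[185:260,215:290]=1
z=W[...,2]
print("ring",circ(r&(z>.108)&(z<.119)));print("flange",circ(r&(z>.027)&(z<.042)));print("rod",circ(r&(z>.135)))
for n,(u,v,h) in dict(cap=(307,231,.061),can=(186,251,.06),plug=(190,202,.052),tape=(314,178,.02),pl1=(277,276,.01),pl2=(232,272,.01),pl3=(234,293,.01),sd1=(220,165,.01),sd2=(278,162,.0)).items(): print(n,W[v,u].round(3))
cv2.imwrite("pics/crop0.png",cv2.resize(im[185:260,210:295],None,fx=7,fy=7,interpolation=cv2.INTER_CUBIC))
E
```

```text
ring (array([0.5219, 0.0649]), 0.0503, array([0.5211, 0.065 , 0.1148]), np.int64(774))
flange (array([0.5217, 0.0653]), 0.0908, array([0.5165, 0.0636, 0.0344]), np.int64(1883))
rod (array([0.4214, 0.031 ]), 0.1169, array([0.4556, 0.0425, 0.5548]), np.int64(83))
cap [ 0.492 -0.085  0.054]
can [0.441 0.243 0.066]
plug [0.582 0.24  0.032]
tape [ 0.648 -0.111  0.019]
pl1 [ 0.373 -0.002  0.017]
pl2 [0.385 0.123 0.015]
pl3 [0.328 0.118 0.009]
sd1 [0.69  0.157 0.024]
sd2 [ 0.7   -0.009  0.009]
```

View pics/crop0.png

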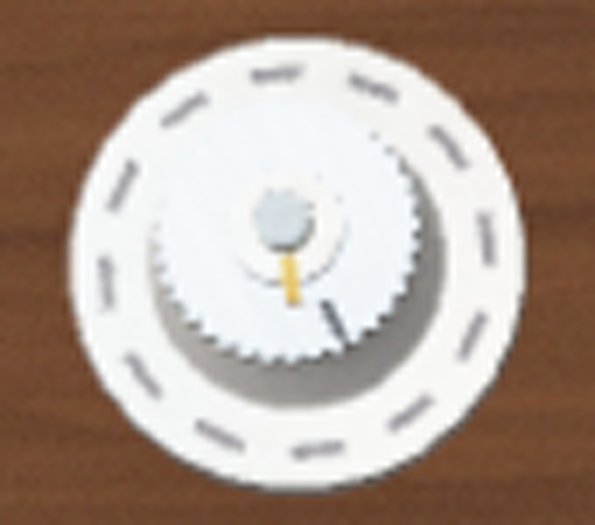

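The crop confirms it: small white fan, brass pointer at crop (290,280), dark line at crop (325–347,303–345), just anticlockwise of the pointer. Next I measure the angles, check reach and force readings in free air, and touch the rim with one corner of the shut fingers.

```bash
cat >> h.py <<'E'
C=np.array([.5219,.065]); Z=.102
def prof(im,r0,r1,z,ang):
    uv=np.array([[pix("top",[C[0]+r*np.cos(a),C[1]+r*np.sin(a),z]) for r in np.linspace(r0,r1,10)] for a in ang],np.float32)
    return cv2.remap(im,uv[...,0],uv[...,1],cv2.INTER_LINEAR).astype(float).mean(1)
ANG=np.radians(np.arange(-180,180,1.))
def angles(rgb,yellow=True):
    g=prof(rgb,.034,.044,.115,ANG).mean(1); i=g.argmin(); w=np.clip(np.median(g)-20-g,0,None)
    D=np.abs(np.angle(np.exp(1j*(ANG-ANG[i]))))<.15; a=np.angle((w*D*np.exp(1j*ANG)).sum())
    p=prof(rgb,.024,.029,.126,ANG); y=p[:,0]-p[:,2]; j=y.argmax(); wy=np.clip(y-30,0,None)
    b=np.angle((wy*np.exp(1j*ANG)).sum()); return a,b,g.min(),y.max()
def pose(phi,R,z=Z): return [C[0]+R*np.cos(phi),C[1]+R*np.sin(phi),z],[np.pi,0,float(np.angle(np.exp(1j*(phi+np.pi/4))))]
E
python3 - <<'E'
from h import *
im=cv2.imread("pics/top0.png")[:,:,::-1].copy()
a,b,g,y=angles(im);print("line",a,"ptr",b,"theta",(a-b)%(2*np.pi),g,y)
for phi in np.linspace(-1.25,3.0,9):
    q=inverse_kinematics(*pose(phi,.068)); print(round(phi,2),None if q is None else np.round(q,2))
E
```

```text
Traceback (most recent call last):
  File "h.py", line 17, in angles
    g=prof(rgb,.034,.044,.115,ANG).mean(1); i=g.argmin(); w=np.clip(np.median(g)-20-g,0,None)
      ~~~~^^^^^^^^^^^^^^^^^^^^^^^^
  File "h.py", line 13, in prof
    uv=np.array([[pix("top",[C[0]+r*np.cos(a),C[1]+r*np.sin(a),z]) for r in np.linspace(r0,r1,10)] for a in ang],np.float32)
                  ~~~^^^^^^^^^^^^^^^^^^^^^^^^^^^^^^^^^^^^^^^^^^^^^
  File "h.py", line 9, in pix
    c=get_calibration(n);K=np.array(c["intrinsics"]);T=np.linalg.inv(c["world_from_camera"])
ValueError: time passes only in moves, steps and waits
```

```bash
sed -i 's/^from plant import \*/from plant import *\nimport functools; get_calibration=functools.lru_cache(None)(get_calibration)/' h.py
python3 - <<'E'
from h import *
im=cv2.imread("pics/top0.png")[:,:,::-1].copy()
a,b,g,y=angles(im);print("line",a,"ptr",b,"theta",(a-b)%(2*np.pi),g,y)
for phi in np.linspace(-1.25,3.0,9):
    q=inverse_kinematics(*pose(phi,.068)); print(round(phi,2),None if q is None else np.round(q,2))
E
```

```text
line -2.6785740056865963 ptr -3.052313178195289 theta 0.3737391725086927 139.9 96.0
-1.25 [-0.14  0.16  1.85 -0.    1.13  1.89]
-0.72 [-0.1   0.23  1.78 -0.    1.14  1.4 ]
-0.19 [-0.04  0.26  1.73 -0.    1.15  0.93]
0.34 [ 0.02  0.27  1.72 -0.    1.15  0.46]
0.88 [ 0.07  0.24  1.76 -0.    1.14 -0.02]
1.41 [ 0.1   0.17  1.84  0.    1.13 -0.52]
1.94 [ 0.1   0.09  1.93  0.    1.12 -1.05]
2.47 [ 0.06  0.01  2.01  0.    1.12 -1.62]
3.0 [-0.01 -0.04  2.06  0.    1.12 -2.22]
```

```bash
cat >> h.py <<'E'
PS=-1.2
def fr(phi,f0):
    f=np.array(observe()["ft_force"])-f0; e=np.array([np.cos(phi),np.sin(phi)]); t=np.array([-e[1],e[0]])
    return f[:2]@e, f[:2]@t
def touch(phi):
    movep(*pose(phi,.095,.2)); move_l(pose(phi,.095)[0],feed=.15); hold(.1)
    f0=np.array(observe()["ft_force"]); hit=move_l(pose(phi,.050)[0],feed=.03,max_force=3)
    p=np.array(observe()["eef_pos"][:2]); return f0,np.linalg.norm(p-C),hit
def arc(phi,end,R,f0,target=4.,step=.12,feed=.05,log=3):
    n=0
    while phi<end-1e-6:
        phi=min(end,phi+step); p,o=pose(phi,R)
        if move_l(p,feed=feed,rotation=o,max_force=14): print("force stop",phi)
        r,t=fr(phi,f0); R+=np.clip((r-target)*.0001,-.0005,.0007)
        n+=1
        if n%log==0: print(f"phi {phi:.2f} R {R*1000:.2f} fr {r:.1f} ft {t:.1f} t {observe()['time_s']:.1f}")
    return R
def away(phi,z=.2):
    move_l(pose(phi,.095)[0],feed=.15); move_l(pose(phi,.095,z)[0],feed=.25)
E
python3 - <<'E'
from h import *
gripper_to(0.0,20)
f0,R,hit=touch(PS); print(f0.round(2),R,hit,fr(PS,f0),observe()["time_s"])
if hit:
    R=arc(PS,PS+.84,R,f0,log=1)
    p,d=get_image("top"); cv2.imwrite("pics/a1.png",cv2.resize(p[170:275,200:305,::-1],None,fx=5,fy=5,interpolation=cv2.INTER_CUBIC)); print(angles(p))
E
```

```text
[ 0.   -0.72 -0.22] 0.0637385218660804 True (np.float64(1.5238880359804032), np.float64(1.0825737256623262)) 5.225
phi -1.08 R 63.36 fr 0.2 ft 0.4 t 5.5
phi -0.96 R 62.88 fr -0.7 ft 1.4 t 5.8
phi -0.84 R 62.71 fr 2.3 ft 1.4 t 6.1
phi -0.72 R 62.59 fr 2.8 ft 2.2 t 6.4
phi -0.60 R 62.54 fr 3.4 ft 2.8 t 6.7
phi -0.48 R 62.64 fr 5.0 ft 2.2 t 7.0
phi -0.36 R 62.82 fr 5.8 ft 1.7 t 7.3
(np.float64(-3.0197896306343908), np.float64(3.0608540340290693), np.float64(59.0), np.float64(68.30000000000001))
```

View pics/a1.png

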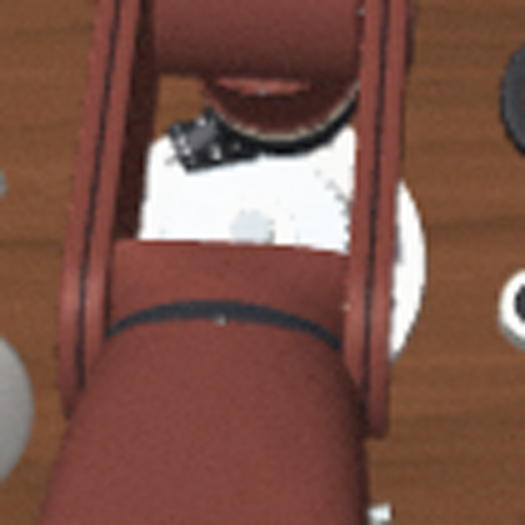

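The arm hides the ring from above, but contact looks good: tangential force is about 2 N against the rim's 1 N. I'll finish the arc, swing clear and measure.

```bash
cat >> h.py <<'E'
def look(name):
    q=list(observe()["q"]); q[0]+=.75; set_joints(q)
    p,d=get_image("top"); cv2.imwrite(f"pics/{name}.png",p[:,:,::-1]); W=world("top",d)
    r=np.zeros(d.shape,bool);r[185:260,210:295]=1; m=r&(W[...,2]>.108)&(W[...,2]<.119)
    print("ring centre",np.round(cv2.minEnclosingCircle(W[m][:,:2].astype(np.float32)),4) if 0 else np.round(W[m].mean(0),4))
    a,b,g,y=angles(p); print("line",a,"ptr",b,"theta mod",(a-b)%(2*np.pi),g,y,"t",observe()["time_s"])
E
python3 - <<'E'
from h import *
f0=np.array([0,-.72,-.22])
R=arc(-.36,3.0,.06275,f0,step=.14,log=4)
away(3.0,.2); print(observe()["ft_force"]); look("b1")
E
```

```text
phi 0.20 R 62.43 fr 2.0 ft 2.6 t 8.7
phi 0.76 R 61.39 fr 1.2 ft 1.5 t 10.0
phi 1.32 R 60.22 fr 1.4 ft 1.4 t 11.3
phi 1.88 R 59.36 fr 2.5 ft 1.2 t 12.5
phi 2.44 R 58.87 fr 2.9 ft 1.1 t 13.8
phi 3.00 R 59.14 fr 4.7 ft 0.2 t 15.1
[ 0.22415772 -0.36137431 -0.61452246]
ring centre [0.521  0.0649 0.1147]
line 1.4716817951550147 ptr -3.055061089330685 theta mod 4.526742884485699 134.9 96.0 t 17.275
```

One 4.2 rad sweep turned the ring 4.15 rad (theta 4.53) and the fan has not moved. Next: the second arc, with a small centre correction of about 2 mm.

```bash
sed -i 's/^def pose.*/M=C+[.0016,-.001]\ndef pose(phi,R,z=Z): return [M[0]+R*np.cos(phi),M[1]+R*np.sin(phi),z],[np.pi,0,float(np.angle(np.exp(1j*(phi+np.pi\/4))))]/; s/p-C),hit/p-M),hit/' h.py
python3 - <<'E'
from h import *
f0,R,hit=touch(PS); print(f0.round(2),R,hit)
if hit:
    R=arc(PS,3.0,R-.0005,f0,step=.14,log=5)
away(3.0,.2); look("b2")
E
```

```text
[0.16 0.07 1.  ] 0.06134922915373885 True
phi -0.50 R 60.81 fr 3.4 ft 1.8 t 24.2
phi 0.20 R 61.06 fr 3.9 ft 1.1 t 25.8
phi 0.90 R 60.95 fr 3.3 ft 1.8 t 27.4
phi 1.60 R 60.82 fr 3.9 ft 1.5 t 28.9
phi 2.30 R 60.81 fr 4.7 ft 2.0 t 30.5
phi 3.00 R 60.99 fr 4.7 ft 2.1 t 32.1
ring centre [0.5218 0.0651 0.1146]
line -0.5476593122077829 ptr -3.054744560209437 theta mod 2.507085248001654 130.1 96.8 t 34.2833
```

Theta is now 8.79 (first turn passed), so 3.78 rad remain. Last arc of 3.75, then check.

Run:
```python
from h import *
f0,R,hit=touch(PS); print(f0.round(2),R,hit)
E_=PS+3.75
if hit:
    R=arc(PS,E_,R-.0005,f0,step=.14,log=6)
away(E_,.2); look("b3")
im=cv2.imread("pics/b3.png"); cv2.imwrite("pics/b3v.png",im)
```

```text
[-0.31 -0.52  0.38] 0.06139967262250605 True
phi -0.36 R 61.09 fr 4.9 ft 2.1 t 41.5
phi 0.48 R 61.08 fr 4.0 ft 2.1 t 43.5
phi 1.32 R 61.02 fr 3.9 ft 1.5 t 45.4
phi 2.16 R 60.82 fr 3.9 ft 1.3 t 47.3
ring centre [0.5213 0.0651 0.1146]
line -3.132398264181667 ptr -3.0545611411944225 theta mod 6.205348184192342 130.83333333333334 101.29999999999998 t 50.4167
```

View pics/b3.png

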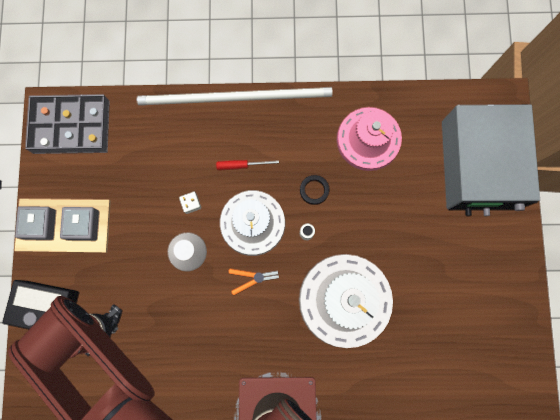

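The line at (251,232) sits under the pointer (theta ≈ 12.49, 0.08 rad short of exact). The fan and bystanders are unmoved and the arm is clear.

```bash
python3 -c "
from plant import *
print(job_done(),observe()['time_s'])"
```

```text
the job is handed in; nothing more can be done
the job is handed in; nothing more can be done
```

The job is handed in: the ring is loosened two full turns (measured 12.49 rad against 12.566, inside the 0.3 rad tolerance), with the fan and bystanders where they were and about 50 s of the 69 s used; no verdict was returned.

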